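S-hook onto the first-aid box's hanging tab

ROBOT

A 7-joint arm with a two-finger parallel gripper is mounted at the origin on the work surface. World frame = base frame: x ahead of the robot, y to its left, z up, the work surface at z = 0. Lengths are in m, angles in rad, forces in N, time in s.
With the tool pointing down it reaches from about 0.425 to 1.025 m from the base axis. Payload 3.6 kg.
Tool frame: the origin (TCP) lies midway between the tips of the shut fingers; the grasp point (between the pads) lies 19 mm behind it; z points along the fingers, y is the direction in which the jaws open and shut (so a half turn about z gives the same grasp; the last joint's range is limited). The gripper opens to 85 mm and grips with 20 to 120 N. Pads are 22 mm wide; open, the fingers measure 114 mm over their backs; the gripper's body (76 mm by 85 mm) begins 54 mm behind the grasp point. The pads swing forward as they close: fully open they stand 13 mm farther back than shut.
Start: joints at [1.183, 0.591, 0.048, 1.609, -0.033, 0.943, -0.034], TCP at [0.21, -0.694, 0.231] pointing down, gripper open.
Joint ranges: [-2.69, 2.69], [-0.47, 2.24], [-1.27, 1.36], [0.19, 2.51], [-1.53, 4.68], [0.08, 2.07], [-3.09, 3.09]. Speed limits (rad/s): [2.57, 2.57, 3.14, 3.14, 3.14, 3.14, 3.14].

INTERFACE

Orientations are given as a unit quaternion [x, y, z, w].
In Python, from rig import manip gives the robot as it stands.
- The arm moves only by the tool servo_tool, never from a script. Its argument "motion" is a list that holds one entry, the list of rows, each a list of 5 numbers: the finger opening in m, from 0 to 0.0854, then the shift along the tool's x, y, z in m, then the turn about the tool's z in rad. In form: [[[fingers, tx, ty, tz, yaw], ...]]. A call has 1 to 12 rows; each row shifts and turns the commanded pose from where the row before left it, along the tool's axes as they then stand; what a row does not reach is not made up. A row lasts 1/8 s, in which the tool goes at most 62.5 mm and 10.7 degrees, less where a joint would pass 70% of its speed; a pose out of reach is approached as far as the arm can. A call with a gripper value outside its range is refused whole. The fingers move at their own pace and stop on an object; "newtons" is the grip in N (left out, the last holds). Time passes only in rows, so rows that do not move let the fingers close. It gives the time, the measured TCP pose, the force and the opening at its end, in the units of the state.
- manip.observe(): the state, without advancing time (a new reading comes with each control period).
- manip.grab_frame(name): name is "scene" or "side" or "wrist"; returns a dict with "color" (384x512x3 uint8, blue, green, red), "camera_matrix" (3x3 intrinsics, pixels), "pose" (4x4, takes a point from camera to world coordinates). Camera axes: x right, y up, looking along -z (the intrinsics and any distortion apply to the point x, -y, -z); pixel columns grow to the right and rows downward; lengths in m; the calibration is good to about 2 mm. The wrist camera is an equidistant fisheye: a pixel r from the principal point sees the ray r / f radians off the axis. A picture is of the moment at which its call begins. There is no depth.
- manip.job_done(): hands the job in, once; it reports no verdict.
The state is a dict: "time_s": time; "joint_pos": joint angles; "qd": joint speeds; "joint_torque": joint torques, N m; "tcp_pos": TCP position; "tcp_rot": TCP orientation; "ft_force": force on the tool from outside, world axes, zero at the start; "wrist_torque": the same for the moment, N m; "grip_width": opening from 0.0 (shut) to 1.0 (fully open).
Only numpy, scipy, OpenCV 4.12 (cv2) and the standard library are available. Lean on these libraries where they do the work, as an engineer would, in place of code of your own. Each camera call takes 0.05 s, during which the arm holds its last target.

TASK

Take the S-hook out of its wooden stand and hook it through the round hole in the flat white plastic tab of the first-aid box, so that the box can later be hung up by the radiator. Come in from the tab's free edge with the upper crook straddling the edge, and leave the S-hook hanging by itself from the hole, its tip down through the hole. The like box beside it has a tab without a hole; leave the tin, the thermometer case and the flashlight where they lie.

Things in the scene. Friction and masses are not known exactly. Their poses are not given: they have to be found in the camera images.
- s_hook: Loose upright S-hook of 8 mm round steel bar, 52 mm wide, about 110 g, a black plastic grip block on its top. Origin: lowest point of the lower crook; z up, the bar lies in its x-z plane. Grip block: 26 mm along x, 12 mm along y (grasp across y), z 118 to 148 mm, centred over the origin. In the stand its +x points away from the robot, within 25 degrees.
- hook_tip (a point): Free tip of the upper crook, pointing down on the hook's +x side: x +22, z +88 mm in the hook's frame, 4 mm above the very end. The upright shank is opposite at x -22 mm (centre line), z 94 to 64 mm, and slants from there to x +22, z 34 mm, into the lower crook (half circle about z 26 mm, tip at x -22 mm, ending at z 38 mm).
- hook_crown (a point): Inner top of the upper crook, which rests on the tab when hung: x 0, z +112 mm in the hook's frame. The crook is a half circle, open downward, of 22 mm radius (centre line) about x 0, z 94 mm; 36 mm clear between tip and shank.
- hook_stand: Fixed wooden block, 80 (x) by 60 (y) by 50 mm tall, origin under its centre. A slot 56 mm (x) by 10 mm (y), open at the top, 40 mm deep (floor 10 mm above the table), holds the lower crook, which can lean a few degrees in it. The hook lifts straight up out of it.
- first_aid_box: Fixed white plastic box, 110 (x) by 170 (y) by 145 mm tall, origin under its centre, front (-x) towards the robot. A level flat white plastic tab, 4 mm thick, 60 mm wide, projects 62 mm from the front at mid width, top face flush with the box's top, nothing below it, a round hole in it. Free edge 117 mm in front of the origin. The box may stand left or right of the plain box.
- tab_hole (a point): Centre of the round through hole, 34 mm diameter, at the tab's top face: x -88, y 0, z +145 mm in the first-aid box's frame. A rim 12 mm wide lies between the hole and the tab's free edge, its middle 23 mm from the hole's centre towards -x; the crook hangs on this rim.
- plain_box: Bystander that does not move: a box of the same size and looks, with the same tab but no hole in it. Origin under its centre.
- tweezers_tin: Bystander, loose: flat steel tin, 102 by 52 by 24 mm tall, origin under its centre.
- thermometer_case: Bystander, loose: slim glass case on a grey base, 150 by 26 by 21 mm tall, origin under its centre.
- flashlight: Bystander, loose: orange flashlight lying on the table, 147 mm long (along its x, from -70 to +77 mm), 44 mm wide, 43 mm tall with its toggle, origin on the table under its body.
Not all that is in view belongs to the job. Leave any blue, pink or red look-alike of the first_aid_box alone.

How it is judged:
By the outcome, as a careful person would: the job done as asked, in the order asked, and still so for the second after the job is handed in, with the robot touching nothing.
It also fails if it takes over 38 s, if anything falls off the work surface, if the arm or the gripper's body presses on something with over 40 N, if the wrist force passes 120 N, or if a joint passes its speed limit or range.

## Working session

There is one attempt and no reset: what is moved stays moved. The work goes in short steps, Python scripts to look and compute and a tool call to move; the robot and the scene stay as the last step left them, time stands still between calls to the robot, and variables do not carry over. Pictures are saved under pics/ and viewed, and the job is handed in when it is done.

Besides the shell and the picture viewer there is one more tool, called after ">>>" as name(argument=value, ...), one argument or row to a line, values as JSON. servo_tool: Moves the arm, as the interface text tells. Its arguments: {"type":"object","properties":{"motion":{"type":"array","items":{"type":"array","items":{"type":"array","items":{"type":"number"}}}},"newtons":{"type":"number"}},"required":["motion"]}

```bash
mkdir -p pics; ls; cat > h.py <<'E'
from rig import manip
import numpy as np, cv2
def save(n,tag):
    f=manip.grab_frame(n); cv2.imwrite(f'pics/{tag}.png',f['color']); np.savez(f'pics/{tag}.npz',K=f['camera_matrix'],T=f['pose']); return f
def load(tag):
    d=np.load(f'pics/{tag}.npz'); return d['K'],d['T']
def ray(tag,u,v,fish=False):
    K,T=load(tag); x=(u-K[0,2])/K[0,0]; y=(v-K[1,2])/K[1,1]
    if fish:
        r=np.hypot(x,y); s=np.sin(r)/r if r>1e-9 else 1; d=np.array([x*s,y*s,np.cos(r)])
    else: d=np.array([x,y,1.])
    d=T[:3,:3]@(d*[1,-1,-1]); return T[:3,3],d/np.linalg.norm(d)
def onz(tag,u,v,z,fish=False):
    o,d=ray(tag,u,v,fish); return o+d*(z-o[2])/d[2]
def proj(tag,P,fish=False):
    K,T=load(tag); p=(np.array(P)-T[:3,3])@T[:3,:3]; p=p*[1,-1,-1]
    if fish:
        r=np.hypot(p[0],p[1]); a=np.arctan2(r,p[2]); q=p[:2]/max(r,1e-9)*a
    else: q=p[:2]/p[2]
    return np.array([q[0]*K[0,0]+K[0,2],q[1]*K[1,1]+K[1,2]])
def tri(obs):
    A=np.zeros((3,3));b=np.zeros(3)
    for t,u,v,f in obs:
        o,d=ray(t,u,v,f); M=np.eye(3)-np.outer(d,d); A+=M;b+=M@o
    return np.linalg.solve(A,b)
def crop(tag,x0,y0,x1,y1,s,out):
    c=cv2.imread(f'pics/{tag}.png')[y0:y1,x0:x1]; cv2.imwrite(f'pics/{out}.png',cv2.resize(c,None,fx=s,fy=s,interpolation=cv2.INTER_CUBIC))
E
python3 - <<'E'
from h import *
for n in ('scene','side','wrist'):
    f=save(n,n+'0'); print(n,f['camera_matrix'].round(1).tolist(),f['pose'].round(3).tolist())
print(manip.observe())
E
```

```text
pics
scene [[432.0, 0.0, 255.1], [0.0, 432.0, 188.0], [0.0, 0.0, 1.0]] [[0.904, -0.408, 0.129, 0.714], [0.428, 0.863, -0.268, -0.3], [-0.002, 0.297, 0.955, 1.376], [0.0, 0.0, 0.0, 1.0]]
side [[468.0, 0.0, 261.3], [0.0, 468.0, 191.4], [0.0, 0.0, 1.0]] [[-0.992, -0.122, 0.038, 0.586], [0.128, -0.939, 0.32, 0.515], [-0.004, 0.323, 0.947, 1.438], [0.0, 0.0, 0.0, 1.0]]
wrist [[297.3, 0.0, 260.2], [0.0, 297.3, 189.9], [0.0, 0.0, 1.0]] [[0.289, 0.914, 0.284, 0.282], [-0.957, 0.277, 0.084, -0.672], [-0.002, -0.296, 0.955, 0.373], [0.0, 0.0, 0.0, 1.0]]
{'time_s': 0.15, 'joint_pos': array([ 1.1834791 ,  0.59194926,  0.04834698,  1.60953045, -0.03327308,
        0.94272372, -0.03372142]), 'qd': array([-0.00104849, -0.00172211, -0.00056257, -0.00353128,  0.00055205,
       -0.0015641 , -0.00030266]), 'joint_torque': array([ 4.04057850e-03, -5.49246526e+01,  1.55014459e+00, -1.98452926e+01,
        9.64421168e-03,  5.67631781e-03,  3.62664309e-06]), 'tcp_pos': array([ 0.20976105, -0.69331215,  0.23037397]), 'tcp_rot': array([ 9.89224722e-01,  1.46402300e-01, -2.02993432e-04, -8.80011674e-04]), 'ft_force': array([-0.42133673,  0.06341213,  0.12592215]), 'wrist_torque': array([ 0.02640443, -0.02186263, -0.00468994]), 'grip_width': 1.0012608710402735}
```

View pics/scene0.png

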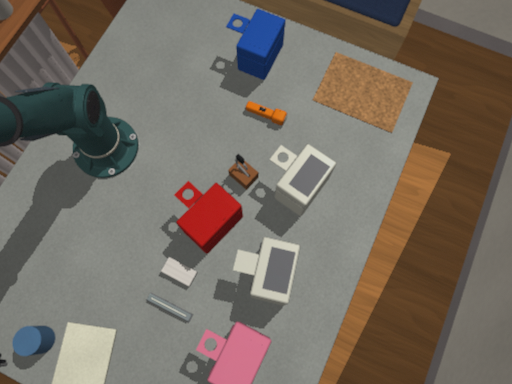

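View pics/side0.png

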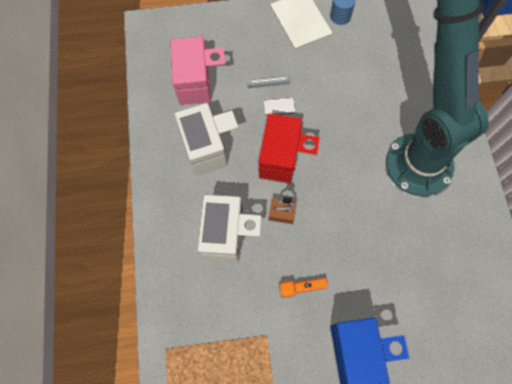

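View pics/wrist0.png

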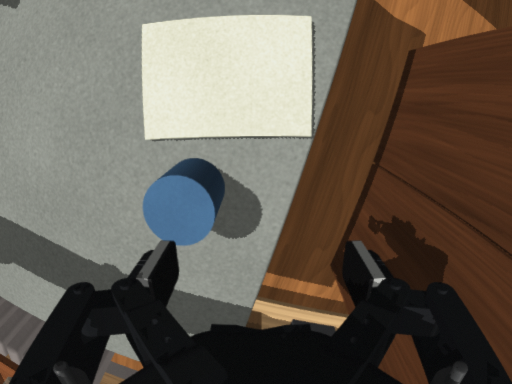

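The hook's stand is at scene (243,172) and side (284,208). The holed white tab is at scene (283,157) and side (250,225). The red, blue and pink boxes are decoys. I'll enlarge these two spots.

```bash
python3 - <<'E'
from h import *
crop('scene0',215,135,345,215,6,'c1'); crop('side0',190,170,310,260,6,'c2')
E
```

```text
(no output)
```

View pics/c1.png

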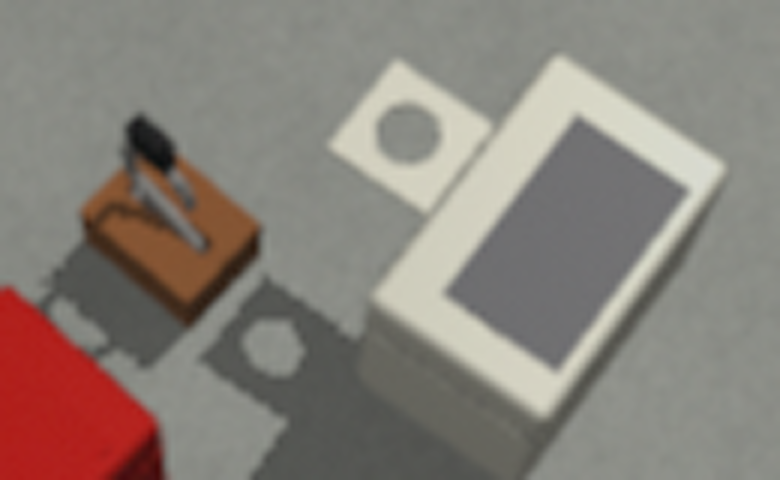

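View pics/c2.png

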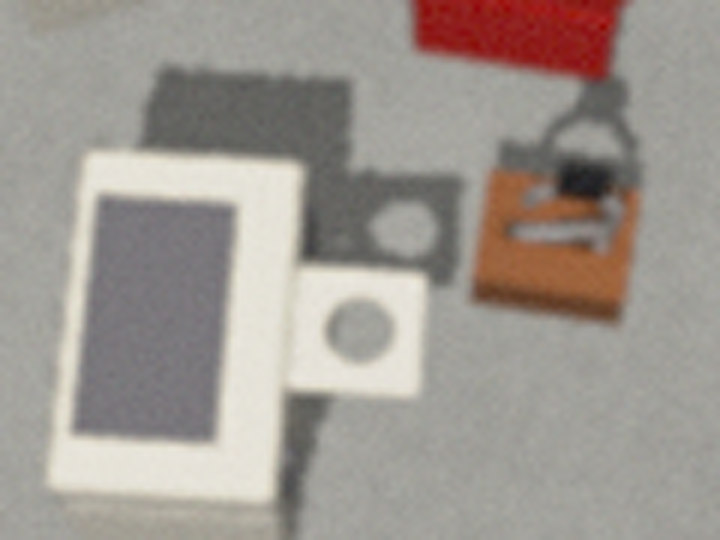

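```bash
cat > m1.py <<'E'
from h import *
from scipy.optimize import least_squares
S=lambda x,y:('scene0',215+(x+.5)/6-.5,135+(y+.5)/6-.5)
D=lambda x,y:('side0',190+(x+.5)/6-.5,170+(y+.5)/6-.5)
def fit(obs,g,z):
    def P(p,l): c,s=np.cos(p[2]),np.sin(p[2]); return [p[0]+c*l[0]-s*l[1],p[1]+s*l[0]+c*l[1],z]
    r=lambda p:np.concatenate([proj(t,P(p,l))-[u,v] for (t,u,v),l in obs])
    o=least_squares(r,g,loss='soft_l1'); print(o.x.round(4),np.degrees(o.x[2]).round(2)); print(r(o.x).round(1).reshape(-1,2).tolist()); return o.x
h=tri([S(408,133)+(False,),D(359,331)+(False,)]); print('hole',h)
b=tri([S(151,145)+(False,),D(585,178)+(False,)]); print('block',b)
# +y is left (as seen from robot)
box=[((-117,30)),((-117,-30)),(-55,-85),(-55,85),(55,85),(55,-85)]
box=[(a/1e3,c/1e3) for a,c in box]
print([onz(*S(*q),.145).round(3).tolist() for q in [(398,58),(328,145),(372,300),(560,53),(728,170),(546,418)]])
so=[S(398,58),S(328,145),S(372,300),S(560,53),S(728,170),S(546,418)]
do=[D(421,397),D(430,272),D(305,160),D(275,502),D(48,490),D(85,152)]
obs=list(zip(so,box))+list(zip(do,box))+[(S(408,133),(-.088,0)),(D(359,331),(-.088,0))]
p=fit(obs,[h[0]+.088,h[1],0],.145)
c,s=np.cos(p[2]),np.sin(p[2]); print('hole fit',p[0]-.088*c,p[1]-.088*s)
st=[(.04,-.03),(-.04,-.03),(-.04,.03),(.04,.03)]
for q in [(262,230),(187,308),(82,213)]: print(onz(*S(*q),.05).round(3))
for q in [(490,168),(622,305),(473,290)]: print(onz(*D(*q),.05).round(3))
E
python3 m1.py
```

```text
hole [0.580459   0.17189984 0.14290295]
block [0.46370651 0.11013916 0.14214231]
[[0.559, 0.207, 0.145], [0.547, 0.148, 0.145], [0.601, 0.082, 0.145], [0.633, 0.245, 0.145], [0.736, 0.222, 0.145], [0.704, 0.063, 0.145]]
[ 0.6664  0.1555 -0.1907] -10.93
[[-0.5, -0.4], [-0.2, -0.2], [-1.5, -0.8], [-0.8, -1.9], [1.1, -1.7], [-0.1, 0.5], [-0.7, -0.2], [-0.9, 0.2], [-0.1, -0.5], [0.2, 0.2], [-1.2, -0.2], [-1.1, -1.4], [-0.1, -0.4], [0.1, -0.1]]
hole fit 0.5799842210752748 0.17219665080758287
[0.522 0.122 0.05 ]
[0.505 0.065 0.05 ]
[0.43  0.089 0.05 ]
[0.502 0.069 0.05 ]
[0.445 0.151 0.05 ]
[0.519 0.133 0.05 ]
```

>>> servo_tool(
  motion=[
    [[0.0854,0,0,-0.01,0.145],[0.0854,0,0,-0.01,0.145],[0.0854,0,0,-0.01,0.145],[0.0854,0,0,-0.01,0.145],[0.0854,0.012,-0.07,0,0],[0.0854,0.01,-0.06,0,0],[0.0854,0.01,-0.06,0,0],[0.0854,0.01,-0.06,0,0],[0.0854,0.01,-0.06,0,0],[0.0854,0.01,-0.06,0,0],[0.0854,0.01,-0.06,0,0],[0.0854,0,0,0,0]],
  ],
  newtons=60,
)

```text
time_s: 1.65
tcp_pos: [0.3992, -0.3038, 0.2711]
tcp_rot: [0.991, -0.137, -0.0, -0.001]
ft_force: [0.5, -0.9, -0.2]
grip_width: 1.0
```

>>> servo_tool(
  motion=[
    [[0.0854,-0.006,-0.0515,0,0],[0.0854,-0.006,-0.0515,0,0],[0.0854,-0.006,-0.0515,0,0],[0.0854,-0.006,-0.0515,0,0],[0.0854,-0.006,-0.0515,0,0],[0.0854,-0.006,-0.0515,0,0],[0.0854,-0.006,-0.0515,0,0],[0.0854,-0.006,-0.0515,0,0],[0.0854,0,0,0,0],[0.0854,0,0,0,0]],
  ],
)

```text
time_s: 2.9
tcp_pos: [0.4668, 0.0981, 0.271]
tcp_rot: [0.99, -0.143, -0.0, 0.001]
ft_force: [-0.0, -0.3, -1.0]
grip_width: 0.998
```

```bash
python3 - <<'E'
from h import *
save('wrist','wrist1')
c=cv2.imread('pics/wrist1.png'); print(manip.observe()['tcp_pos'], proj('wrist1',[.464,.110,.148],True),proj('wrist1',[.58,.172,.145],True))
E
```

```text
[0.46671095 0.0973902  0.27098887] [248.46351589 189.55309115] [148.83276714  92.29677803]
```

View pics/wrist1.png

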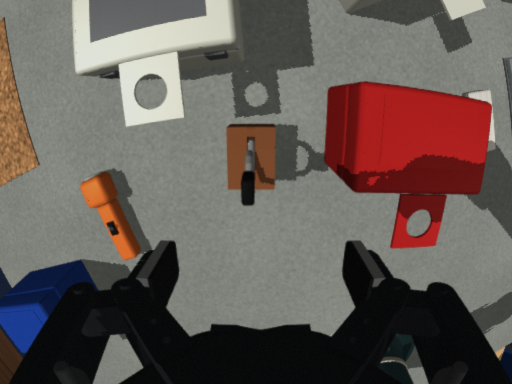

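```bash
python3 - <<'E'
from h import *
crop('wrist1',205,110,305,220,7,'c3'); crop('wrist1',100,40,200,140,7,'c4')
E
```

```text
(no output)
```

View pics/c3.png

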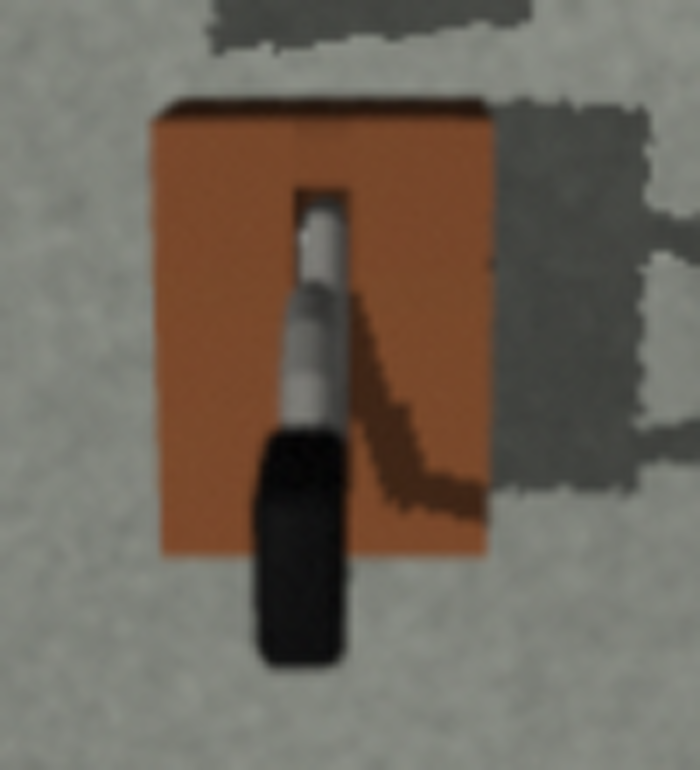

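View pics/c4.png

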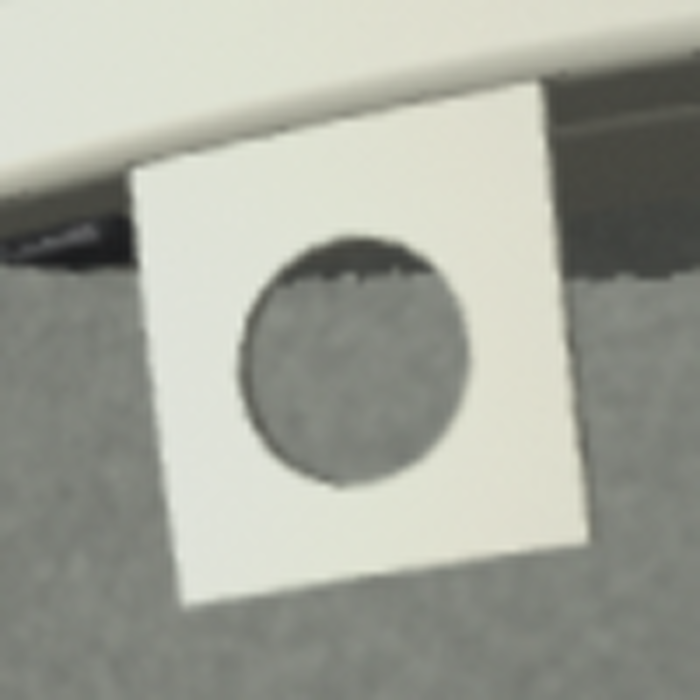

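```bash
python3 - <<'E'
from h import *
W=lambda x,y:(205+(x+.5)/7-.5,110+(y+.5)/7-.5)
V=lambda x,y:(100+(x+.5)/7-.5,40+(y+.5)/7-.5)
def a(p,q): d=q-p; return np.degrees(np.arctan2(d[1],d[0])).round(1),np.linalg.norm(d).round(4)
c=onz('wrist1',*W(301,578),.158,True);print('block top',c)
f=onz('wrist1',*W(301,492),.158,True);b=onz('wrist1',*W(301,662),.158,True);print('fb',f,b,a(b,f))
print('w',a(onz('wrist1',*W(257,600),.158,True),onz('wrist1',*W(345,600),.158,True)))
s=[onz('wrist1',*W(*q),.05,True) for q in [(155,120),(493,118),(487,555),(162,555)]]
print('stand',np.mean(s,0),a(s[3],s[0]),a(s[2],s[1]),a(s[1],s[0]))
s=[onz('wrist1',*W(*q),.05,True) for q in [(322,190)]];print('slot front',s)
s=[onz('wrist1',*V(*q),.145,True) for q in [(132,170),(541,82),(588,543),(185,606)]]
print('tab',np.mean(s,0),a(s[3],s[0]),a(s[2],s[1]),a(s[1],s[0]),'free mid',(s[2]+s[3])/2)
print('hole',onz('wrist1',*V(356,361),.145,True))
print(manip.observe()['tcp_rot'])
E
```

```text
block top [0.46473983 0.11023036 0.158     ]
fb [0.47571012 0.10683382 0.158     ] [0.45374594 0.11364748 0.158     ] (np.float64(-17.2), np.float64(0.023))
w (np.float64(-106.5), np.float64(0.0114))
stand [0.47417845 0.10762991 0.05      ] (np.float64(-17.0), np.float64(0.0795)) (np.float64(-16.6), np.float64(0.0796)) (np.float64(73.6), np.float64(0.059))
slot front [array([0.50014996, 0.10004848, 0.05      ])]
tab [0.5824654  0.17025033 0.145     ] (np.float64(-11.0), np.float64(0.0617)) (np.float64(-11.5), np.float64(0.0619)) (np.float64(78.9), np.float64(0.0598)) free mid [0.55214892 0.1762959  0.145     ]
hole [0.58045341 0.1701447  0.145     ]
[ 9.89589268e-01 -1.43918434e-01 -3.79878875e-04  6.48080993e-04]
```

>>> servo_tool(
  motion=[
    [[0.05,-0.0049,-0.0116,0,0],[0.05,0,0,0.03,0],[0.05,0,0,0.03,0],[0.05,0,0,0.03,0],[0.05,0,0,0.015,0],[0.05,0,0,0,0],[0.05,0,0,0,0]],
  ],
)

```text
time_s: 3.82
tcp_pos: [0.4663, 0.1121, 0.1671]
tcp_rot: [0.99, -0.143, 0.001, -0.0]
ft_force: [0.4, 0.3, 0.2]
grip_width: 0.585
```

```bash
python3 - <<'E'
from h import *
save('wrist','wrist2')
print(manip.observe()['tcp_pos'])
E
```

```text
[0.46636018 0.11213892 0.16728908]
```

View pics/wrist2.png

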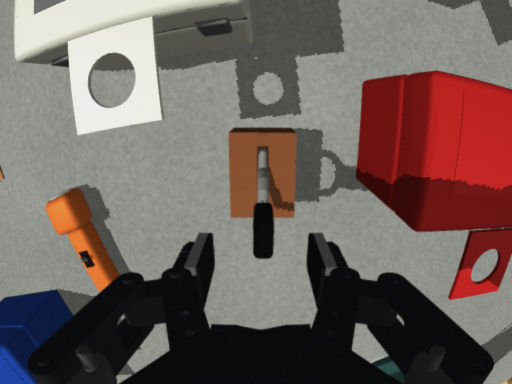

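The block at (262,230) sits midway between the fingers (about x 214 and 307). I'll go down and grip.

>>> servo_tool(
  motion=[
    [[0.05,-0.0005,0.001,0.02,0],[0.05,0,0,0.02,0],[0.05,0,0,0,0],[0.0,0,0,0,0],[0.0,0,0,0,0],[0.0,0,0,0,0],[0.0,0,0,0,0],[0.0,0,0,0,0]],
  ],
  newtons=60,
)

```text
time_s: 4.88
tcp_pos: [0.4655, 0.1115, 0.1271]
tcp_rot: [0.99, -0.143, 0.001, -0.0]
ft_force: [-0.9, -0.5, 6.3]
grip_width: 0.131
```

```bash
python3 - <<'E'
from h import *
save('wrist','wrist3')
o=manip.observe();print(o['tcp_pos'],o['ft_force'],o['grip_width'])
E
```

```text
[0.46552571 0.11147556 0.12711977] [-0.5984231  -0.52709058  5.29087086] 0.1266994937362199
```

View pics/wrist3.png

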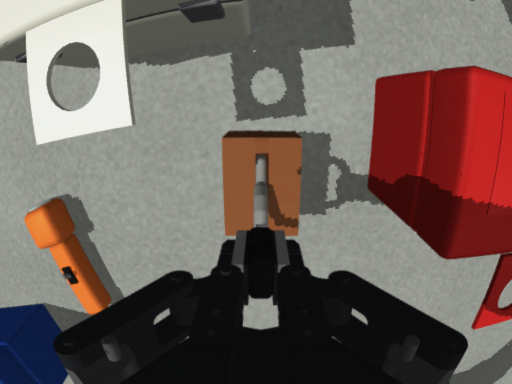

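Gripped: the opening is about 11 mm, with the block between the pads at (262,262). Lifting straight up.

>>> servo_tool(
  motion=[
    [[0.0,0,0,-0.006,0],[0.0,0,0,-0.012,0],[0.0,0,0,-0.012,0],[0.0,0,0,-0.012,0],[0.0,0,0,-0.012,0],[0.0,0,0,-0.011,0],[0.0,0,0,0,0],[0.0,0,0,0,0]],
  ],
)

```text
time_s: 5.92
tcp_pos: [0.4644, 0.111, 0.1911]
tcp_rot: [0.99, -0.143, -0.0, 0.0]
ft_force: [0.1, -0.4, -0.8]
grip_width: 0.129
```

```bash
python3 - <<'E'
from h import *
save('wrist','wrist4');save('side','side4');save('scene','scene4')
o=manip.observe();print(o['tcp_pos'],o['tcp_rot'],o['ft_force'],o['grip_width'])
a=cv2.imread('pics/wrist4.png')[0:384,0:512]
b=cv2.resize(cv2.imread('pics/side4.png')[160:260,200:320],None,fx=4,fy=4)
cv2.imwrite('pics/w4.png',cv2.copyMakeBorder(a,0,0,0,0,0)); cv2.imwrite('pics/s4.png',b)
crop('scene4',215,125,345,215,5,'sc4')
E
```

```text
[0.46435873 0.11097914 0.19081726] [ 9.89781946e-01 -1.42588070e-01 -5.32407951e-04  2.40179705e-04] [-0.08021225 -0.344883   -1.9282479 ] 0.12447074555485146
```

View pics/w4.png

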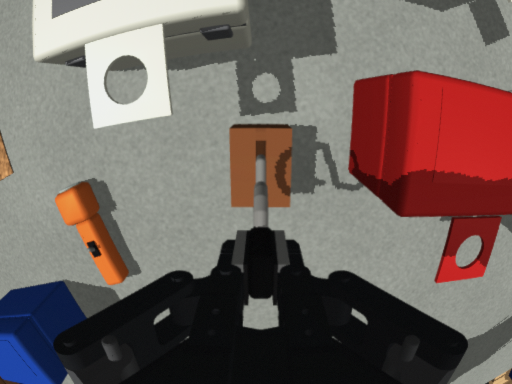

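View pics/s4.png

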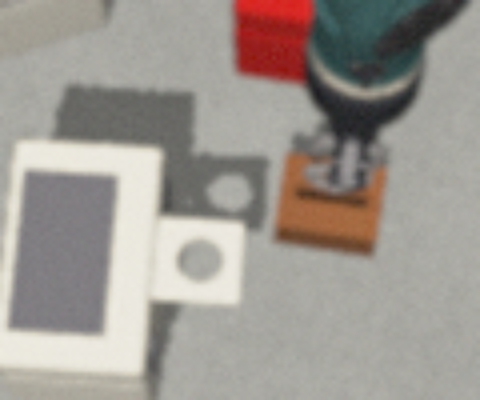

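View pics/sc4.png

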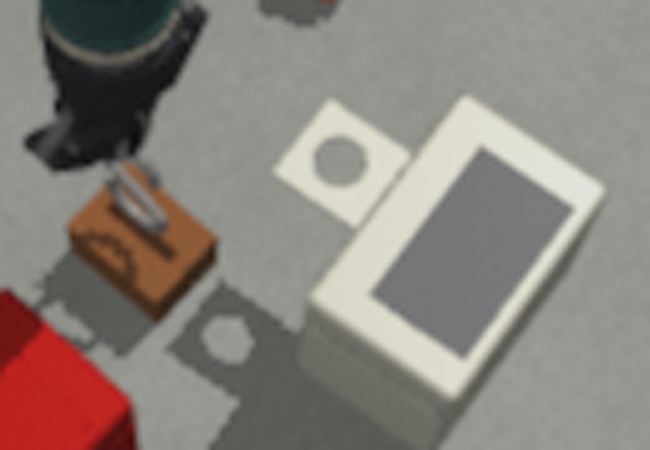

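```bash
cat > ov.py <<'E'
from h import *
def hookpts():
    p=[(0,z) for z in (148,)]
    up=[(22*np.cos(t),94+22*np.sin(t)) for t in np.linspace(0,np.pi,20)]
    L=[(22,84)]+up+[(-22,64),(22,34)]
    lo=[(22*np.cos(t),26+22*np.sin(t)) for t in np.linspace(0,-np.pi,20)]
    return np.array(L+lo+[(-22,38)])/1e3
def world(tcp,yaw,lean,gz=.138,gx=0.):
    # lean>0: top tilts to hook -x
    q=hookpts()-[gx,gz]; c,s=np.cos(lean),np.sin(lean)
    x=q[:,0]*c-q[:,1]*s; z=q[:,0]*s+q[:,1]*c
    return np.c_[tcp[0]+x*np.cos(yaw),tcp[1]+x*np.sin(yaw),tcp[2]+.019+z]
def draw(tag,W,box,s,out,fish=False,col=(0,255,0)):
    x0,y0,x1,y1=box; im=cv2.resize(cv2.imread(f'pics/{tag}.png')[y0:y1,x0:x1],None,fx=s,fy=s,interpolation=cv2.INTER_CUBIC)
    a=np.array([(proj(tag,w,fish)-[x0,y0]+.5)*s for w in W]).astype(int)
    cv2.polylines(im,[a.reshape(-1,1,2)],False,col,1); cv2.imwrite(f'pics/{out}.png',im); return im
E
python3 - <<'E'
from ov import *
t=np.array([.4645,.111,.191]); y=np.radians(-16.5)
ims=[]
for l in (0,.07):
    W=world(t,y,l)
    r=[draw('scene4',W,(215,130,275,200),6,'x'),draw('side4',W,(250,165,310,235),6,'x'),draw('wrist4',W,(205,100,325,240),3,'x',True)]
    ims.append(np.hstack([i[:420,:360] for i in r]))
cv2.imwrite('pics/ov4.png',cv2.resize(np.vstack(ims),None,fx=.7,fy=.7))
E
```

```text
(no output)
```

View pics/ov4.png

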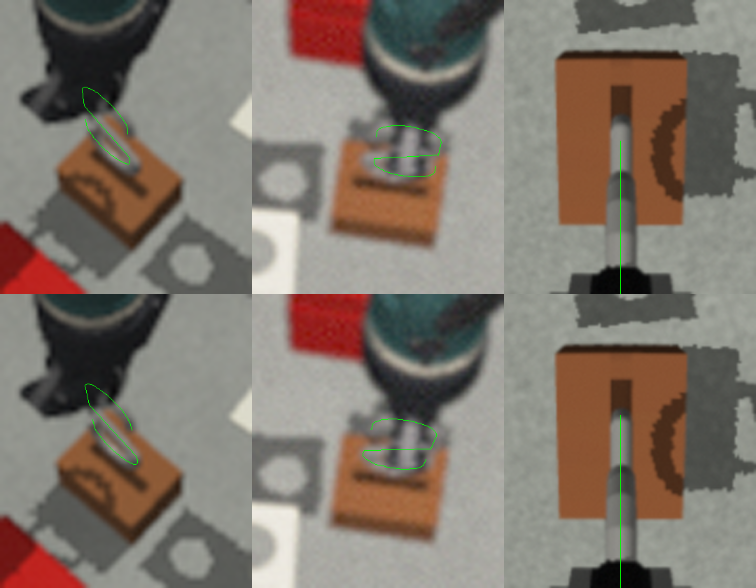

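Lift looks clean. The overlay matches a backward lean of about 4° and the lower crook is clear of the slot. I'll turn to the tab's heading and move to 58 mm in front of it.

>>> servo_tool(
  motion=[
    [[0.0,0,0,0,-0.047],[0.0,0,0,0,-0.047],[0.0,0.003,-0.013,0,0],[0.0,0.005,-0.02,0,0],[0.0,0.005,-0.02,0,0],[0.0,0.004,-0.018,0,0],[0.0,0.002,-0.01,0,0],[0.0,0,0,0,0],[0.0,0,0,0,0]],
  ],
)

```text
time_s: 7.2
tcp_pos: [0.4983, 0.1861, 0.1911]
tcp_rot: [0.995, -0.096, -0.0, 0.001]
ft_force: [0.5, 0.1, -0.9]
grip_width: 0.132
```

```bash
python3 - <<'E'
from ov import *
save('wrist','wrist5');save('scene','scene5')
o=manip.observe();print(o['tcp_pos'],o['tcp_rot'],np.degrees(2*np.arctan2(o['tcp_rot'][1],o['tcp_rot'][0])),o['ft_force'],o['grip_width'])
y=2*np.arctan2(o['tcp_rot'][1],o['tcp_rot'][0])
draw('wrist5',world(o['tcp_pos'],y,.07),(150,0,370,300),2,'ov5',True)
E
```

```text
[0.49847779 0.1858898  0.19119481] [ 9.95325064e-01 -9.65802710e-02 -2.82281854e-04  4.33282422e-04] -11.08456340811088 [-0.3402945  -0.45912564 -0.61182587] 0.13277487431026574
```

View pics/ov5.png

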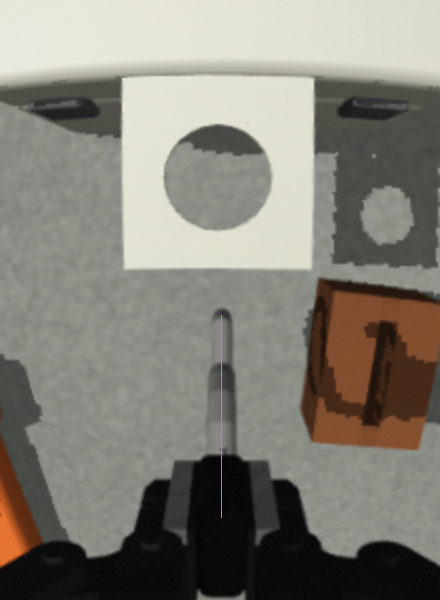

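The tab is squarely ahead: hole centre at crop (218,177), and the hook's line at x about 221. I'll re-measure the hole from this close view.

```bash
python3 - <<'E'
from h import *
W=lambda x,y:onz('wrist5',150+(x+.5)/2-.5,(y+.5)/2-.5,.145,True)
h=W(218,177.5);e=(W(124,269)+W(313,268))/2;print('hole',h,'edge',e,'hole from edge',h+0-e)
u=np.array([np.cos(-.1935),np.sin(-.1935),0]);v=np.array([-u[1],u[0],0])
o=manip.observe();t=o['tcp_pos'];R=h-.023*u-.002*u
d=R-t;print('fwd',d@u,'left',d@v,'fwd by edge',(e+.006*u-.002*u-t)@u)
E
```

```text
hole [0.58033965 0.17067775 0.145     ] edge [0.55222085 0.17606635 0.145     ] hole from edge [ 0.0281188 -0.0053886  0.       ]
fwd 0.058259290008509663 left 0.0008134551883522668 fwd by edge 0.0586290626693855
```

Forward 58 mm (tx) and left 1 mm (ty = -0.001), then check before lowering.

>>> servo_tool(
  motion=[
    [[0.0,0.006,-0.001,0,0],[0.0,0.012,0,0,0],[0.0,0.012,0,0,0],[0.0,0.012,0,0,0],[0.0,0.01,0,0,0],[0.0,0.006,0,0,0],[0.0,0,0,0,0],[0.0,0,0,0,0]],
  ],
)

```text
time_s: 8.3
tcp_pos: [0.5554, 0.177, 0.1912]
tcp_rot: [0.995, -0.096, -0.0, 0.0]
ft_force: [0.3, 0.2, -1.2]
grip_width: 0.128
```

```bash
python3 - <<'E'
from ov import *
save('wrist','wrist6')
o=manip.observe();t=o['tcp_pos'];print(t,o['ft_force'],o['grip_width'])
u=np.array([np.cos(-.1935),np.sin(-.1935)]);v=np.array([-u[1],u[0]])
d=np.array([.5803,.1707])-.025*u-t[:2];print('err',d@u,d@v)
draw('wrist6',world(t,-.1935,.07),(160,80,360,300),3,'ov6',True)
E
```

```text
[0.55537412 0.17704061 0.19121163] [-0.02301488  0.2959263  -1.72378432] 0.13083305766608028
err 0.0006799606196971114 -0.001429157814968303
```

View pics/ov6.png

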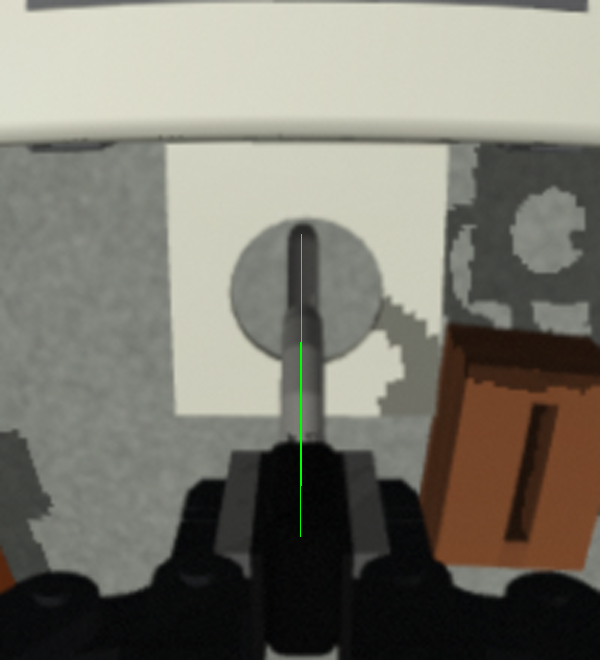

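The tip is directly over the hole and the lower crook shows through it at crop (302,265). Lowering, then feeling for contact.

>>> servo_tool(
  motion=[
    [[0.0,0,0.001,0.006,0],[0.0,0,0,0.008,0],[0.0,0,0,0.008,0],[0.0,0,0,0.006,0],[0.0,0,0,0.004,0],[0.0,0,0,0.002,0],[0.0,0,0,0,0],[0.0,0,0,0,0]],
  ],
)

```text
time_s: 9.35
tcp_pos: [0.556, 0.176, 0.1575]
tcp_rot: [0.995, -0.096, 0.0, -0.0]
ft_force: [0.2, 1.1, -1.5]
grip_width: 0.128
```

>>> servo_tool(
  motion=[
    [[0.0,0,0,0.002,0],[0.0,0,0,0,0],[0.0,0,0,0,0]],
  ],
)

```text
time_s: 9.72
tcp_pos: [0.5558, 0.1759, 0.1553]
tcp_rot: [0.995, -0.096, 0.0, -0.0]
ft_force: [0.5, -0.5, -1.3]
grip_width: 0.129
```

>>> servo_tool(
  motion=[
    [[0.0,0,0,0.002,0],[0.0,0,0,0,0],[0.0,0,0,0,0]],
  ],
)

```text
time_s: 10.1
tcp_pos: [0.5557, 0.1759, 0.1532]
tcp_rot: [0.995, -0.096, -0.0, 0.0]
ft_force: [0.3, 0.3, -1.3]
grip_width: 0.132
```

>>> servo_tool(
  motion=[
    [[0.0,0,0,0.0015,0],[0.0,0,0,0,0],[0.0,0,0,0,0]],
  ],
)

```text
time_s: 10.48
tcp_pos: [0.556, 0.1759, 0.1519]
tcp_rot: [0.995, -0.096, 0.0, -0.0]
ft_force: [-0.1, 0.1, -0.7]
grip_width: 0.129
```

```bash
python3 - <<'E'
from ov import *
save('wrist','wrist7')
o=manip.observe();t=o['tcp_pos'];print(t,o['ft_force'],o['grip_width'])
crop('wrist7',160,80,360,300,3,'c7')
E
```

```text
[0.55594584 0.17593406 0.1519065 ] [ 4.16920041e-01 -2.62340038e-04 -2.84652662e-01] 0.12710523863468373
```

View pics/c7.png

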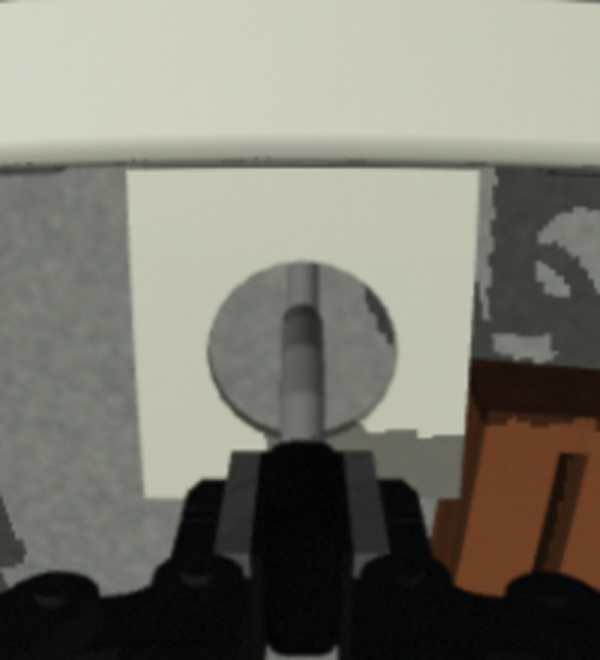

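The upper crook now passes down into the hole near crop (302,300), roughly centred. Continuing in small steps to contact.

>>> servo_tool(
  motion=[
    [[0.0,0,0,0.001,0],[0.0,0,0,0,0],[0.0,0,0,0,0]],
  ],
)

```text
time_s: 10.9
tcp_pos: [0.5561, 0.1759, 0.1515]
tcp_rot: [0.995, -0.096, 0.0, -0.0]
ft_force: [-1.3, 0.1, 5.7]
grip_width: 0.13
```

>>> servo_tool(
  motion=[
    [[0.0,0,0,0.001,0],[0.0,0,0,0,0],[0.0,0,0,0,0]],
  ],
)

```text
time_s: 11.28
tcp_pos: [0.5561, 0.176, 0.1513]
tcp_rot: [0.995, -0.096, 0.0, -0.0]
ft_force: [-2.1, -0.4, 11.2]
grip_width: 0.129
```

Contact (11 N). I'll ease off 1 mm and release gently.

>>> servo_tool(
  motion=[
    [[0.0,0,0,-0.001,0],[0.0,0,0,0,0],[0.014,0,0,0,0],[0.016,0,0,0,0],[0.018,0,0,0,0],[0.02,0,0,0,0],[0.024,0,0,0,0],[0.028,0,0,0,0],[0.034,0,0,0,0],[0.034,0,0,0,0],[0.034,0,0,0,0],[0.034,0,0,0,0]],
  ],
  newtons=20,
)

```text
time_s: 12.78
tcp_pos: [0.5558, 0.1759, 0.1508]
tcp_rot: [0.995, -0.096, -0.0, 0.0]
ft_force: [-0.1, -0.1, 0.2]
grip_width: 0.398
```

```bash
python3 - <<'E'
from ov import *
save('wrist','wrist8')
o=manip.observe();t=o['tcp_pos'];print(t,o['ft_force'],o['grip_width'])
crop('wrist8',160,80,360,300,3,'c8')
E
```

```text
[0.55572497 0.17588502 0.15077536] [ 0.07990759  0.37263755 -1.11193894] 0.3942942882633301
```

View pics/c8.png

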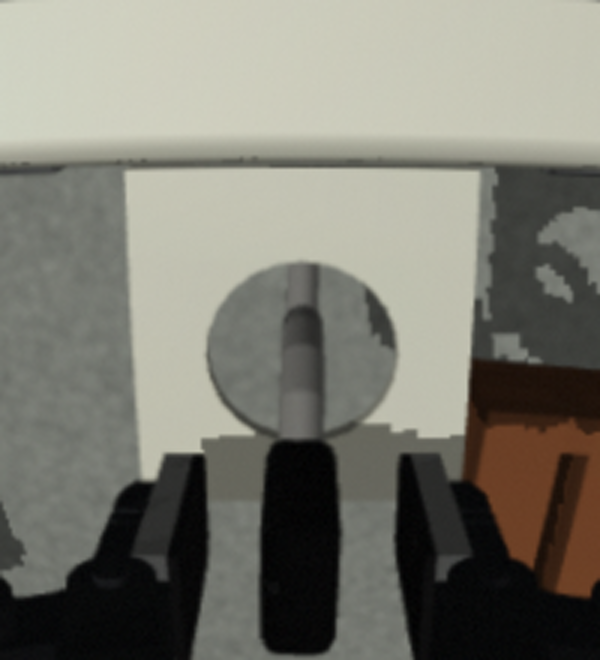

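Fingers are clear of the block on both sides and the hook hangs upright. Now retreating straight up.

>>> servo_tool(
  motion=[
    [[0.04,0,0,-0.005,0],[0.04,0,0,-0.012,0],[0.04,0,0,-0.015,0],[0.04,0,0,-0.02,0],[0.04,0,0,-0.03,0],[0.04,0,0,-0.03,0],[0.04,-0.03,0,-0.02,0],[0.04,-0.04,0,0,0],[0.04,-0.04,0,0,0],[0.04,0,0,0,0],[0.04,0,0,0,0],[0.04,0,0,0,0]],
  ],
)

```text
time_s: 14.32
tcp_pos: [0.4491, 0.1967, 0.2833]
tcp_rot: [0.995, -0.097, 0.001, -0.0]
ft_force: [0.1, -0.0, 0.5]
grip_width: 0.467
```

```bash
python3 - <<'E'
from ov import *
for n in('wrist','side','scene'): save(n,n+'9')
o=manip.observe();t=o['tcp_pos'];print(t,o['ft_force'],o['grip_width'],o['time_s'])
crop('side9',190,170,310,270,6,'s9')
E
```

```text
[0.4486014  0.19669707 0.28276581] [ 0.20267366 -0.40764453  0.37129777] 0.46845836606621233 14.475
```

View pics/wrist9.png

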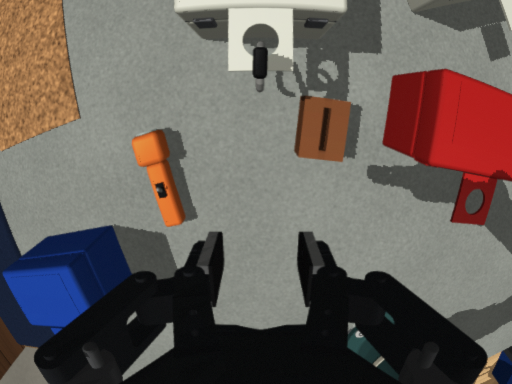

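View pics/s9.png

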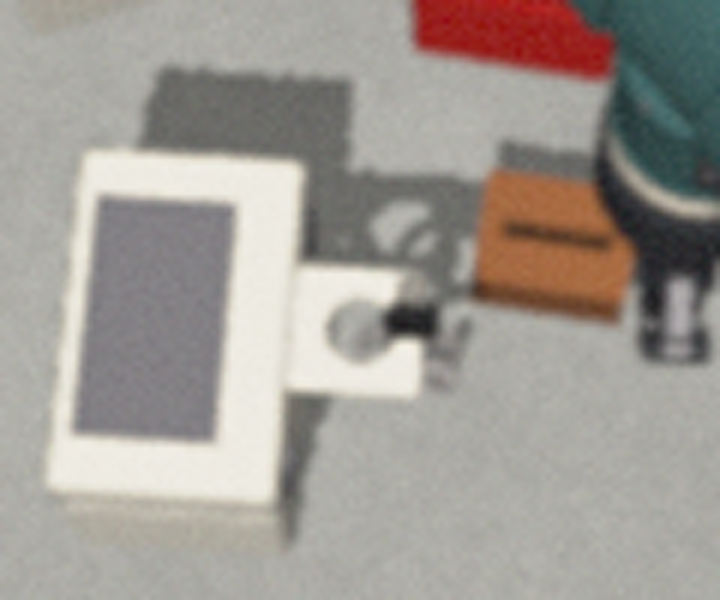

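View pics/scene9.png

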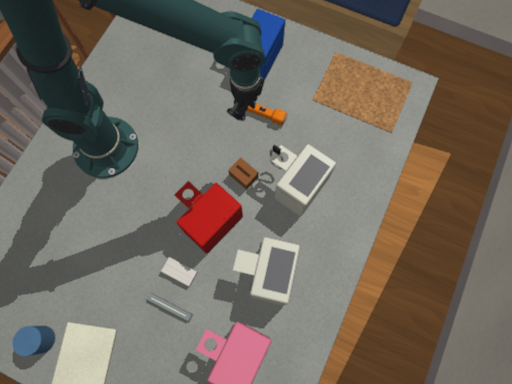

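The hook hangs on the rim in all three views, with the block at wrist (260,62) and the shank outside the edge. I'll check that it stays still and that the tip is in the hole.

>>> servo_tool(
  motion=[
    [[0.04,0,0,0,0],[0.04,0,0,0,0],[0.04,0,0,0,0],[0.04,0,0,0,0],[0.04,0,0,0,0],[0.04,0,0,0,0],[0.04,0,0,0,0],[0.04,0,0,0,0]],
  ],
)

```text
time_s: 15.48
tcp_pos: [0.4478, 0.1969, 0.2828]
tcp_rot: [0.995, -0.096, 0.0, -0.0]
ft_force: [-0.5, -0.6, -0.0]
grip_width: 0.471
```

```bash
python3 - <<'E'
from ov import *
save('wrist','wrist10')
crop('wrist9',210,0,350,110,5,'a');crop('wrist10',210,0,350,110,5,'b')
a=cv2.imread('pics/a.png');b=cv2.imread('pics/b.png')
cv2.imwrite('pics/ab.png',np.hstack([a[:,50:450],b[:,50:450]]))
print(np.abs(a.astype(int)-b).mean(), manip.observe()['time_s'])
E
```

```text
6.26627012987013 15.525
```

View pics/ab.png

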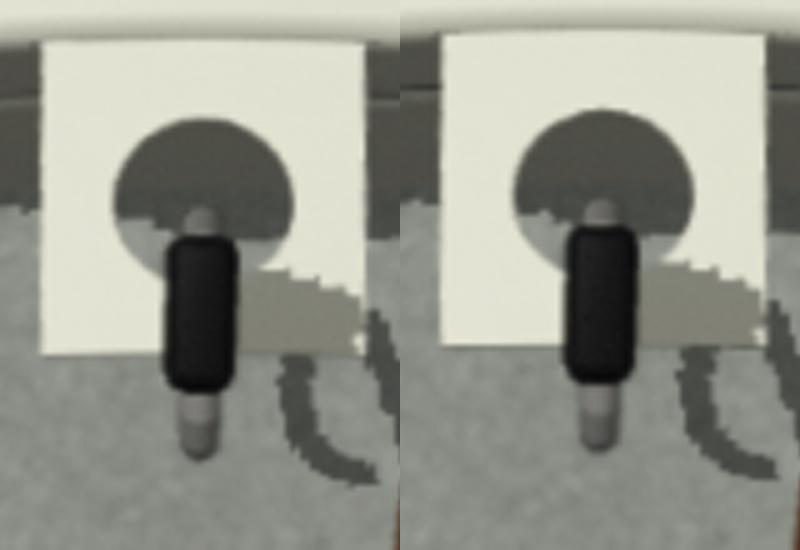

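The two views, a second apart, differ only by a small camera shift. The block, shank and tip sit the same way relative to the tab, and the crook enters the hole at (200,215). I'm handing the job in.

```bash
python3 -c "
from rig import manip
print(manip.job_done())"
```

```text
the job is handed in; nothing more can be done
None
```

The S-hook now hangs by itself from the holed tab of the first-aid box, and I handed the job in at about 15.5 s. I lifted it straight out of the stand, came in from the tab's free edge, and lowered the tip through the hole. I released it once the crown touched the rim; the highest force reading was about 11 N.

- **Hook:** In two wrist views about a second apart it hung still. The tip goes into the hole, the shank is outside the edge, and the gripper was well clear.
- **Other objects:** The tin, thermometer case and flashlight look unmoved in the last scene view, though I didn't measure them.
- **Disagreements:** The hook leaned back about 4° in the stand and in the grip, which I allowed for. While it was held, the outline I drew of it sat 1–2 pixels off in the side view but matched in the wrist view, so I relied on the wrist camera.

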